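# Load the drained rice samples into the steaming rack in the same order

## Robot

A 6-joint arm with a two-finger parallel gripper is mounted at the origin on the work surface. World frame = base frame: x ahead of the robot, y to its left, z up, the work surface at z = 0. Lengths are in m, angles in rad, forces in N, time in s.
With the tool pointing down it reaches from about 0.375 to 0.975 m from the base axis. Payload 3.8 kg.
Tool frame: the origin (TCP) lies at the very end of the fingers, on their centre line; the grasp point (between the pads) lies 19 mm behind it (bot.tcp_to_grasp is the z of the grasp point in the tool frame, in m); z points along the fingers, y is the direction in which the jaws open and shut (so a half turn about z gives the same grasp; the last joint's range is limited). The gripper opens to 85 mm and grips with 20 to 120 N. Pads are 22 mm wide; open, the fingers measure 114 mm over their backs; the gripper's body (76 mm by 85 mm) begins 54 mm behind the grasp point. The pads swing forward as they close: fully open they stand 13 mm farther back than shut.
Start: joints at [1.167, 0.264, 1.604, -0, 1.274, -0.037], TCP at [0.242, 0.63, 0.231] pointing down, gripper open.
Joint ranges: [-2.63, 2.63], [-0.94, 2.18], [0.31, 2.57], [-1.31, 4.45], [0, 2.66], [-2.55, 2.55]. Speed limits (rad/s): [2.57, 2.57, 3.14, 3.14, 3.14, 3.14].

## Interface

Orientations are given as a rotation vector (axis times angle).
In Python, from workcell import status, vision, job, bot gives the robot as it stands.
- The arm moves only by the tool apply_moves, never from a script. Its argument "deltas" is a list of rows, each a list of 7 numbers: the shift along the tool's x, y, z in m, then the turn, a rotation vector about the tool's x, y, z in rad, then the closure, from 0 (fully open) to 1 (shut). In form: [[x, y, z, rx, ry, rz, jaw], ...]. A call has 1 to 8 rows; each row is the pose to reach, as a shift and turn from the pose commanded when the call began, along the tool's axes at that moment; what a row does not reach only later rows make up. A row lasts 1/12 s, in which the tool goes at most 41.7 mm and 7.16 degrees, less where a joint would pass 70% of its speed; a pose out of reach is approached as far as the arm can. A call with a gripper value outside its range is refused whole. The fingers move at their own pace and stop on an object; "squeeze" is the grip in N (left out, the last holds). Time passes only in rows, so rows that repeat a pose let the fingers close. It gives the time, the measured TCP pose, the force and the opening at its end, in the units of the state.
- status.read_state(): the state, without advancing time (a new reading comes with each control period).
- vision.read_camera(name): name is "scene" or "side" or "wrist"; returns the picture (480x640x3 uint8, red, green, blue); there is no depth.
- vision.get_calibration(name): a dict with "fov_y" (degrees; the focal length in pixels is half the picture's height over the tangent of half this angle, whatever the lens; pixels are square), "cx", "cy" (the principal point, pixels), "k1" (the pictures are not rectified: a ray, as slopes to the right and down, at radius r is drawn at 1 + k1 r^2 times it, then the intrinsics apply), "R" (3x3) and "t" (3): a world point X has camera coordinates R X + t; the wrist camera has in their place "tool_from_camera" (4x4, takes a point from camera to tool coordinates, whose origin is the TCP and whose axes are the flange's). Camera axes: x right, y down, z forward; pixel columns grow to the right and rows downward; lengths in m; the calibration is good to about 2 mm. A picture is of the moment at which its call begins: read the wrist's pose just before it. get_calibration takes no time and is no camera call.
- job.finish_job(): hands the job in, once; it reports no verdict.
The state is a dict: "time": time; "q": joint angles; "joint_vel": joint speeds; "joint_torque": joint torques, N m; "tool_pos": TCP position; "tcp_rot": TCP orientation; "wrist_force": force on the tool from outside, world axes, zero at the start; "torque": the same for the moment, N m; "width": opening from 0.0 (shut) to 1.0 (fully open).
Only numpy, scipy, OpenCV 4.12 (cv2) and the standard library are available. Lean on these libraries where they do the work, as an engineer would, in place of code of your own. Each camera call takes 0.05 s, during which the arm holds its last target. There are 200 camera calls.

## Task

Move the four mesh baskets of rice, with their lids on, from their drip dishes on the white draining rack into the empty places of the steel steaming rack, keeping the same order counted from the red end of each rack: the basket nearest the red end of the draining rack goes in the place nearest the red end of the steaming rack, and so on along the row. Set each basket down rather than dropping it, do not tip one over, and leave all four standing upright on the rack's floor, one in each hole, let go and still.

Things in the scene. Friction and masses are not known exactly. Their poses are not given: they have to be found in the camera images.
- blue_basket: Loose lidded mesh basket of rice, blue lid disc and knob, 86 mm tall, about 120 g. Origin: centre of its underside, z up. Foot 36 mm diameter, widening to 46 mm; steel rim 49 mm diameter at 52-58 mm height, lid disc to 60.5 mm. Grip the upright round knob: 18 mm diameter, from 60.5 to 86 mm above the foot. Starts in the blue dish, within 5 mm of its middle.
- green_basket: Loose lidded mesh basket of rice, green lid disc and knob, 86 mm tall, about 120 g. Origin: centre of its underside, z up. Foot 36 mm diameter, widening to 46 mm; steel rim 49 mm diameter at 52-58 mm height, lid disc to 60.5 mm. Grip the upright round knob: 18 mm diameter, from 60.5 to 86 mm above the foot. Starts in the green dish, within 5 mm of its middle.
- yellow_basket: Loose lidded mesh basket of rice, yellow lid disc and knob, 86 mm tall, about 120 g. Origin: centre of its underside, z up. Foot 36 mm diameter, widening to 46 mm; steel rim 49 mm diameter at 52-58 mm height, lid disc to 60.5 mm. Grip the upright round knob: 18 mm diameter, from 60.5 to 86 mm above the foot. Starts in the yellow dish, within 5 mm of its middle.
- purple_basket: Loose lidded mesh basket of rice, purple lid disc and knob, 86 mm tall, about 120 g. Origin: centre of its underside, z up. Foot 36 mm diameter, widening to 46 mm; steel rim 49 mm diameter at 52-58 mm height, lid disc to 60.5 mm. Grip the upright round knob: 18 mm diameter, from 60.5 to 86 mm above the foot. Starts in the purple dish, within 5 mm of its middle.
- blue_dish: Fixed blue drip dish on the draining rack, round, 60 mm outer diameter, 10 mm tall, inner floor 4 mm above its underside. Origin: centre of its underside. It never moves, so it shows where the blue basket stood.
- green_dish: Fixed green drip dish on the draining rack, round, 60 mm outer diameter, 10 mm tall, inner floor 4 mm above its underside. Origin: centre of its underside. It never moves, so it shows where the green basket stood.
- yellow_dish: Fixed yellow drip dish on the draining rack, round, 60 mm outer diameter, 10 mm tall, inner floor 4 mm above its underside. Origin: centre of its underside. It never moves, so it shows where the yellow basket stood.
- purple_dish: Fixed purple drip dish on the draining rack, round, 60 mm outer diameter, 10 mm tall, inner floor 4 mm above its underside. Origin: centre of its underside. It never moves, so it shows where the purple basket stood.
- drain_rack: Fixed white draining rack, 320 mm long (y), 76 mm wide (x), rails 32 mm and ends 46 mm tall. Origin: centre of its underside, on the bench. Red tab at its +y end. Four places in a row on its y axis, y = +99, +33, -33, -99 mm (first nearest red), each with a dish and a basket; the colours' order changes. Basket feet stand 16 mm above its origin.
- steam_rack: Fixed steel rack, empty, 320 mm long (y), 72 mm wide (x). Origin: centre of its underside, on the bench. Red tab at its +y end, which may point any way. Four places on its y axis, y = +99, +33, -33, -99 mm (first nearest red): 56 mm round holes in an upper deck (top at 50 mm) over a floor 20 mm above the origin, where the foot stands; rim and knob stay above the deck.

How it is judged:
At the end, for the whole second after the job is handed in: Each basket stands in the steaming rack at the place whose number, from the red end, is that of its dish in the draining rack: within 12 mm of the place along and across the row, foot within 5 mm of the floor's height, leaning under 7 degrees, at rest (20 mm/s, 0.2 rad/s) (((y of blue_dish in the frame of drain_rack between 0.079 and 0.119 m and y of blue_basket in the frame of steam_rack between 0.087 and 0.111 m) or (y of blue_dish in the frame of drain_rack between 0.013 and 0.053 m and y of blue_basket in the frame of steam_rack between 0.021 and 0.045 m) or (y of blue_dish in the frame of drain_rack between -0.053 and -0.013 m and y of blue_basket in the frame of steam_rack between -0.045 and -0.021 m) or (y of blue_dish in the frame of drain_rack between -0.119 and -0.079 m and y of blue_basket in the frame of steam_rack between -0.111 and -0.087 m)) and x of blue_basket in the frame of steam_rack between -0.012 and 0.012 m and z of blue_basket in the frame of steam_rack between 0.015 and 0.025 m and angle between each of blue_basket, green_basket, yellow_basket, purple_basket's own z axis and vertical below 0.12 rad and linear speed of each of blue_basket, green_basket, yellow_basket, purple_basket below 0.02 m/s and angular speed of each of blue_basket, green_basket, yellow_basket, purple_basket below 0.2 rad/s and ((y of green_dish in the frame of drain_rack between 0.079 and 0.119 m and y of green_basket in the frame of steam_rack between 0.087 and 0.111 m) or (y of green_dish in the frame of drain_rack between 0.013 and 0.053 m and y of green_basket in the frame of steam_rack between 0.021 and 0.045 m) or (y of green_dish in the frame of drain_rack between -0.053 and -0.013 m and y of green_basket in the frame of steam_rack between -0.045 and -0.021 m) or (y of green_dish in the frame of drain_rack between -0.119 and -0.079 m and y of green_basket in the frame of steam_rack between -0.111 and -0.087 m)) and x of green_basket in the frame of steam_rack between -0.012 and 0.012 m and z of green_basket in the frame of steam_rack between 0.015 and 0.025 m and ((y of yellow_dish in the frame of drain_rack between 0.079 and 0.119 m and y of yellow_basket in the frame of steam_rack between 0.087 and 0.111 m) or (y of yellow_dish in the frame of drain_rack between 0.013 and 0.053 m and y of yellow_basket in the frame of steam_rack between 0.021 and 0.045 m) or (y of yellow_dish in the frame of drain_rack between -0.053 and -0.013 m and y of yellow_basket in the frame of steam_rack between -0.045 and -0.021 m) or (y of yellow_dish in the frame of drain_rack between -0.119 and -0.079 m and y of yellow_basket in the frame of steam_rack between -0.111 and -0.087 m)) and x of yellow_basket in the frame of steam_rack between -0.012 and 0.012 m and z of yellow_basket in the frame of steam_rack between 0.015 and 0.025 m and ((y of purple_dish in the frame of drain_rack between 0.079 and 0.119 m and y of purple_basket in the frame of steam_rack between 0.087 and 0.111 m) or (y of purple_dish in the frame of drain_rack between 0.013 and 0.053 m and y of purple_basket in the frame of steam_rack between 0.021 and 0.045 m) or (y of purple_dish in the frame of drain_rack between -0.053 and -0.013 m and y of purple_basket in the frame of steam_rack between -0.045 and -0.021 m) or (y of purple_dish in the frame of drain_rack between -0.119 and -0.079 m and y of purple_basket in the frame of steam_rack between -0.111 and -0.087 m)) and x of purple_basket in the frame of steam_rack between -0.012 and 0.012 m and z of purple_basket in the frame of steam_rack between 0.015 and 0.025 m); the robot touches nothing.
It fails at once if a basket of rice is tipped over (leans more than 45 degrees) (angle between any of blue_basket, green_basket, yellow_basket, purple_basket's own z axis and vertical above 0.785 rad).
It fails at once if a basket is dropped (comes down onto a rack or the bench at over 0.75 m/s, a free fall of about 30 mm) ((height (world z) of blue_basket below 0.045 m and linear speed of blue_basket above 0.75 m/s) or (height (world z) of green_basket below 0.045 m and linear speed of green_basket above 0.75 m/s) or (height (world z) of yellow_basket below 0.045 m and linear speed of yellow_basket above 0.75 m/s) or (height (world z) of purple_basket below 0.045 m and linear speed of purple_basket above 0.75 m/s)).
It also fails if it takes over 115 s, if anything falls off the work surface, if the arm or the gripper's body presses on something with over 40 N, if the wrist force passes 120 N, or if a joint passes its speed limit or range.

## Working session

There is one attempt and no reset: what is moved stays moved. The work goes in short steps, Python scripts to look and compute and a tool call to move; the robot and the scene stay as the last step left them, time stands still between calls to the robot, and variables do not carry over. Pictures are saved under pics/ and viewed, about 12 in all and at most 16, crops included, and the job is handed in when it is done.

Besides the shell and the picture viewer there is one more tool, called as a command line: name --pt "numbers of a row" for each row, then --argument value for the rest. apply_moves: Moves the arm, as the interface text tells. Its arguments: {"type":"object","properties":{"deltas":{"type":"array","items":{"type":"array","items":{"type":"number"}}},"squeeze":{"type":"number"}},"required":["deltas"]}

```bash
mkdir -p pics; ls; cat > h.py <<'E'
import numpy as np, cv2
from scipy.spatial.transform import Rotation as Ro
from workcell import status, vision, job, bot
def calib(name, st=None):
    c=vision.get_calibration(name); f=240/np.tan(np.radians(c["fov_y"])/2)
    K=np.array([[f,0,c["cx"]],[0,f,c["cy"]],[0,0,1.]]); 
    if name=="wrist":
        T=np.eye(4); T[:3,:3]=Ro.from_rotvec(st["tcp_rot"]).as_matrix(); T[:3,3]=st["tool_pos"]
        M=np.linalg.inv(T@np.array(c["tool_from_camera"])); R,t=M[:3,:3],M[:3,3]
    else: R,t=np.array(c["R"]),np.array(c["t"])
    return K,np.array([c["k1"],0,0,0.]),R,t
def ray(cal,uv,z):
    K,d,R,t=cal; s=cv2.undistortPoints(np.float64(uv).reshape(-1,1,2),K,d).reshape(-1,2)
    D=np.c_[s,np.ones(len(s))]@R; C=-R.T@t
    return C+D*((z-C[2])/D[:,2])[:,None]
def proj(cal,X):
    K,d,R,t=cal; return cv2.projectPoints(np.float64(X).reshape(-1,1,3),cv2.Rodrigues(R)[0],t,K,d)[0].reshape(-1,2)
def snap(name,fn):
    st=status.read_state(); im=vision.read_camera(name); cv2.imwrite(f"pics/{fn}.png",im[:,:,::-1]); return st,im,calib(name,st)
E
python3 - <<'E'
from h import *
for n in ("scene","side","wrist"):
    st,im,c=snap(n,n+"0"); print(n,c[0][0,0],c[1][0],-c[2].T@c[3],c[2][2])
print(st, bot.tcp_to_grasp, vision.get_calibration("wrist"))
E
```

```text
pics
scene 605.5406363174495 -0.018375978921090982 [ 0.84064481 -0.58151529  0.75236567] [-0.32863952  0.60527138 -0.72501215]
side 457.9549363831399 -0.06395756525764829 [0.29544076 0.56610028 0.49187744] [ 0.28018118 -0.74366433 -0.6070106 ]
wrist 419.3635418717555 0.009235707783116037 [0.1805903  0.65435998 0.37138412] [ 0.24393906 -0.09488435 -0.96513766]
{'time': 0.1, 'q': array([ 1.16707236e+00,  2.64672224e-01,  1.60524299e+00,  1.02323668e-05,
        1.27366852e+00, -3.69106661e-02]), 'joint_vel': array([-2.71371876e-05, -2.89905932e-03, -3.52773377e-03,  1.25022726e-03,
       -3.80888296e-04,  7.28691041e-04]), 'joint_torque': array([-2.05959186e-04, -5.16710758e+01, -3.68588126e+01, -1.05454969e-04,
        6.32444979e-03, -2.18591549e-05]), 'tool_pos': array([0.24183326, 0.62949493, 0.23008727]), 'tcp_rot': array([-5.72887382e-01, -3.08846262e+00,  3.04819550e-03]), 'wrist_force': array([-0.39871721, -0.44188367, -0.43967068]), 'torque': array([ 0.01574664,  0.0200236 , -0.02221772]), 'width': 0.9999757688427979} -0.0187 {'fov_y': 59.56465093188176, 'cx': 315.9746055258592, 'cy': 242.378746067616, 'k1': 0.009235707783116037, 'tool_from_camera': array([[ 3.13306571e-05, -9.65116472e-01, -2.61820919e-01,
         6.60981963e-02],
       [ 9.99999632e-01, -1.94204377e-04,  8.35534798e-04,
         9.65277791e-04],
       [-8.57235165e-04, -2.61820849e-01,  9.65116111e-01,
        -1.41293549e-01],
       [ 0.00000000e+00,  0.00000000e+00,  0.00000000e+00,
         1.00000000e+00]])}
```

View pics/scene0.png

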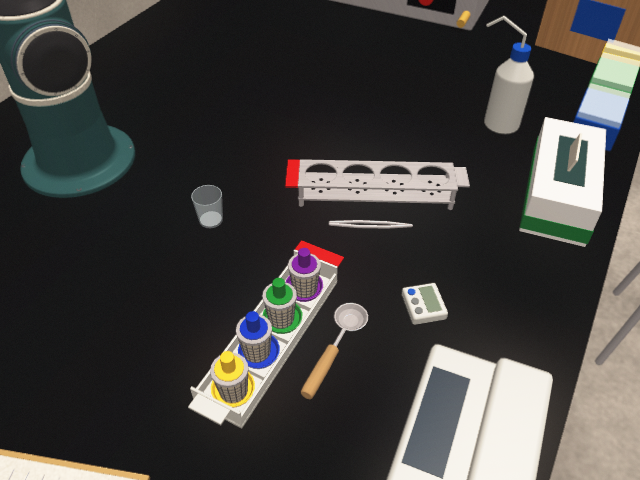

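View pics/side0.png

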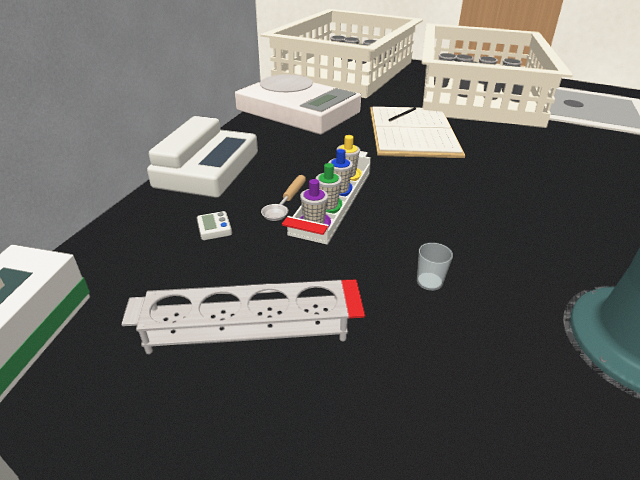

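The drain order from the red end is purple, green, blue, yellow (scene view, knob tops about (304,251), (279,284), (253,318), (228,357)). The steam rack's red end is at the left in the scene view and at the right in the side view, with holes near (316,299), (268,302), (220,305), (171,308).

```bash
python3 - <<'E'
from h import *
np.set_printoptions(precision=4,suppress=True)
S=calib("scene");D=calib("side")
kn=ray(S,[(304,251),(279,284),(253,318),(228,357)],.102); print(kn)
print(ray(D,[(314,183),(328.5,167),(340.5,152),(348.5,139)],.102))
print("holes side",ray(D,[(316,299),(268,302),(220,305),(171,308)],.050))
print("steam red/white side", ray(D,[(353,299),(134,311)],.05), ray(S,[(292,173),(461,177)],.05))
E
```

```text
[[ 0.5455 -0.0784  0.102 ]
 [ 0.5452 -0.1478  0.102 ]
 [ 0.5446 -0.2128  0.102 ]
 [ 0.5492 -0.2775  0.102 ]]
[[ 0.5417 -0.0707  0.102 ]
 [ 0.5384 -0.1345  0.102 ]
 [ 0.5379 -0.2006  0.102 ]
 [ 0.5419 -0.263   0.102 ]]
holes side [[0.456  0.1406 0.05  ]
 [0.5148 0.1702 0.05  ]
 [0.5728 0.1996 0.05  ]
 [0.6314 0.2293 0.05  ]]
steam red/white side [[0.4085 0.1219 0.05  ]
 [0.6745 0.2529 0.05  ]] [[0.4125 0.1131 0.05  ]
 [0.6788 0.2456 0.05  ]]
```

```bash
cat >> h.py <<'E'
def go(p,yaw):
    "delta row (tool axes) from measured pose to tool-down at p with jaw axis at yaw deg"
    st=status.read_state(); R=Ro.from_rotvec(st["tcp_rot"]).as_matrix(); a=np.radians(yaw)
    y=np.array([np.cos(a),np.sin(a),0]); z=np.array([0,0,-1.]); G=np.c_[np.cross(y,z),y,z]
    d=R.T@(np.array(p)-st["tool_pos"]); r=Ro.from_matrix(R.T@G).as_rotvec()
    print("go",np.round(d,4).tolist(),np.round(r,3).tolist(),"rows",np.ceil(max(np.linalg.norm(d)/.0417,np.degrees(np.linalg.norm(r))/7.16)),"jaw w",round(st["width"],3),"t",round(st["time"],2))
E
python3 -c "
from h import *
go([.545,.22,.30],0)"
```

```text
go [-0.4299, -0.2737, -0.0693] [-0.002, 0.001, 1.204] rows 13.0 jaw w 0.998 t 0.15
```

apply_moves --pt "-0.43 -0.274 -0.07 0 0 1.204 0" --pt "-0.43 -0.274 -0.07 0 0 1.204 0" --pt "-0.43 -0.274 -0.07 0 0 1.204 0" --pt "-0.43 -0.274 -0.07 0 0 1.204 0" --pt "-0.43 -0.274 -0.07 0 0 1.204 0" --pt "-0.43 -0.274 -0.07 0 0 1.204 0" --pt "-0.43 -0.274 -0.07 0 0 1.204 0" --pt "-0.43 -0.274 -0.07 0 0 1.204 0"

```text
time: 0.82
tool_pos: [0.439, 0.3627, 0.2767]
tcp_rot: [-1.991, -2.43, 0.0]
wrist_force: [0.8, 0.0, -0.3]
width: 1.002
```

```bash
python3 -c "
from h import *
go([.545,.22,.30],0)"
```

```text
go [-0.1608, 0.0759, -0.0233] [-0.0, 0.0, 0.198] rows 5.0 jaw w 1.002 t 0.82
```

apply_moves --pt "-0.15 0.07 -0.023 0 0 0.19 0" --pt "-0.15 0.07 -0.023 0 0 0.19 0" --pt "-0.15 0.07 -0.023 0 0 0.19 0" --pt "-0.15 0.07 -0.023 0 0 0.19 0" --pt "-0.15 0.07 -0.023 0 0 0.19 0" --pt "-0.15 0.07 -0.023 0 0 0.19 0" --pt "-0.15 0.07 -0.023 0 0 0.19 0"

```text
time: 1.4
tool_pos: [0.537, 0.2318, 0.2991]
tcp_rot: [-2.206, -2.235, 0.001]
wrist_force: [0.2, -0.7, -0.2]
width: 0.999
```

```bash
python3 -c "
from h import *
snap('wrist','w1'); import pickle
pickle.dump(status.read_state(),open('w1.pkl','wb'))
go([.545,-.13,.30],0)"
```

```text
go [-0.3625, 0.0033, -0.0011] [-0.001, -0.0, 0.014] rows 9.0 jaw w 0.998 t 1.45
```

View pics/w1.png

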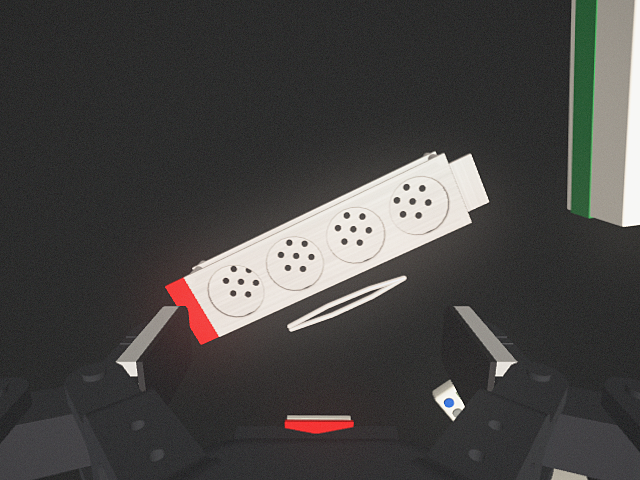

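The wrist view shows the steam rack whole, with hole rims centred near (237,291), (295,263), (356,235), (420,205) and the red end lower left.

apply_moves --pt "-0.362 0.003 0 0 0 0.014 0" --pt "-0.362 0.003 0 0 0 0.014 0" --pt "-0.362 0.003 0 0 0 0.014 0" --pt "-0.362 0.003 0 0 0 0.014 0" --pt "-0.362 0.003 0 0 0 0.014 0" --pt "-0.362 0.003 0 0 0 0.014 0" --pt "-0.362 0.003 0 0 0 0.014 0" --pt "-0.362 0.003 0 0 0 0.014 0"

```text
time: 2.12
tool_pos: [0.5443, -0.1011, 0.2994]
tcp_rot: [-2.217, -2.225, -0.0]
wrist_force: [0.8, 0.5, 0.8]
width: 0.999
```

apply_moves --pt "-0.04 0 0 0 0 0 0.4" --pt "-0.04 0 0 0 0 0 0.4" --pt "-0.04 0 0 0 0 0 0.4" --pt "-0.04 0 0 0 0 0 0.4" --pt "-0.04 0 0 0 0 0 0.4" --pt "-0.04 0 0 0 0 0 0.4"

```text
time: 2.62
tool_pos: [0.5449, -0.1393, 0.2996]
tcp_rot: [-2.218, -2.224, -0.0]
wrist_force: [0.4, 0.6, -0.3]
width: 0.601
```

```bash
python3 - <<'E'
from h import *
import pickle
np.set_printoptions(precision=4,suppress=True)
st,im,c=snap('wrist','w2'); pickle.dump(st,open('w2.pkl','wb')); print(st["tool_pos"],st["tcp_rot"])
# steam holes from w1
im=cv2.imread('pics/w1.png'); g=cv2.medianBlur(cv2.cvtColor(im,cv2.COLOR_BGR2GRAY),3)
s={"tool_pos":np.array([.537,.2318,.2991]),"tcp_rot":np.array([-2.206,-2.235,.001])}; c=calib("wrist",s)
h=cv2.HoughCircles(g[150:340,160:480],cv2.HOUGH_GRADIENT,1,45,param1=80,param2=15,minRadius=25,maxRadius=33)[0]
h=h[np.argsort(h[:,0])]; uv=h[:,:2]+[160,150]; print(uv,h[:,2])
X=ray(c,uv,.05); print(X,np.linalg.norm(np.diff(X,axis=0),axis=1))
E
```

```text
[ 0.5449 -0.1393  0.2996] [-2.2179 -2.2245 -0.0004]
[[236.5 287.5]
 [293.5 264.5]
 [355.5 234.5]
 [421.5 202.5]] [28.  26.6 28.  27.9]
[[0.4594 0.1459 0.05  ]
 [0.516  0.1707 0.05  ]
 [0.5755 0.2017 0.05  ]
 [0.6363 0.2335 0.05  ]] [0.0618 0.0671 0.0686]
```

View pics/w2.png

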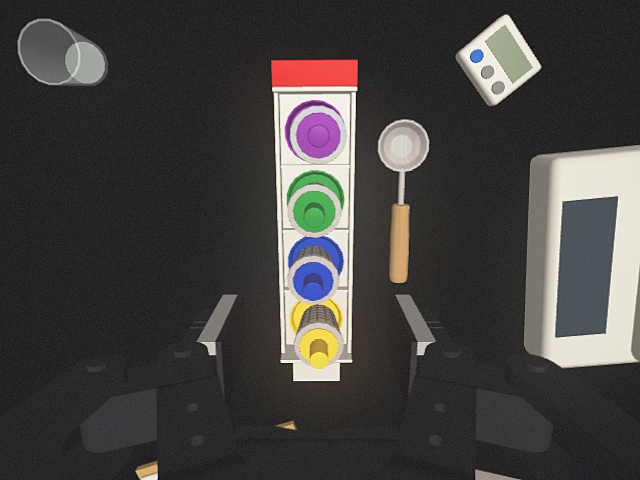

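The wrist view confirms the order purple, green, blue, yellow from the red end. The knob tops are at about (318,136), (314,216), (313,289), (319,358).

```bash
python3 - <<'E'
from h import *
import pickle
np.set_printoptions(precision=4,suppress=True)
c=calib("wrist",pickle.load(open('w2.pkl','rb'))); im=cv2.imread('pics/w2.png')
print(ray(c,[(318,136),(314,216),(313,289),(319,358)],.102))
crop=cv2.resize(im[90:380,260:380],None,fx=2,fy=2,interpolation=cv2.INTER_CUBIC)
# rack long edges: white rails' row-wise extents at z~.032
print(ray(c,[(276,100),(355,100),(282,360),(351,360)],.032))
cw=np.load
uv=np.array([[237,291],[295,263],[356,235],[420,205]],float)
s={"tool_pos":np.array([.537,.2318,.2991]),"tcp_rot":np.array([-2.206,-2.235,.001])}; cc=calib("wrist",s)
for X in (ray(cc,uv,.05),):
    m=X.mean(0); d=np.linalg.svd(X-m)[2][0]; print(X,m,np.degrees(np.arctan2(d[1],d[0])),(X-m)@d)
cv2.imwrite('pics/w2c.png',crop)
go([.545,-.0735,.15],0)
E
```

```text
[[ 0.5468 -0.0775  0.102 ]
 [ 0.5438 -0.1413  0.102 ]
 [ 0.543  -0.2054  0.102 ]
 [ 0.5485 -0.272   0.102 ]]
[[ 0.5082 -0.0465  0.032 ]
 [ 0.5812 -0.0463  0.032 ]
 [ 0.5089 -0.3158  0.032 ]
 [ 0.5842 -0.3156  0.032 ]]
[[0.4598 0.1422 0.05  ]
 [0.5175 0.1722 0.05  ]
 [0.576  0.2012 0.05  ]
 [0.6351 0.2311 0.05  ]] [0.5471 0.1867 0.05  ] 26.83485255654017 [-0.098  -0.0329  0.0324  0.0986]
go [0.0659, 0.0002, 0.1497] [0.0, -0.0, 0.003] rows 4.0 jaw w 0.6 t 2.67
```

View pics/w2c.png

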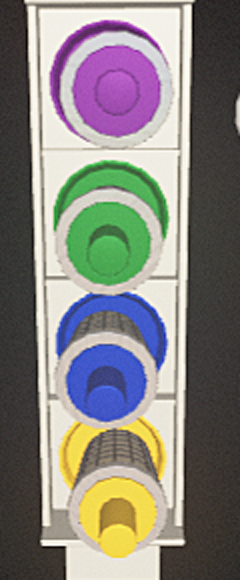

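```bash
python3 -c "
from h import *
go([.547,-.0772,.15],0)
go([.547,-.0772,.081],0)"
```

```text
go [0.0622, 0.0022, 0.1497] [0.0, -0.0, 0.003] rows 4.0 jaw w 0.6 t 2.67
go [0.0622, 0.0022, 0.2187] [0.0, -0.0, 0.003] rows 6.0 jaw w 0.6 t 2.67
```

apply_moves --pt "0.062 0.002 0.05 0 0 0.003 0.5" --pt "0.062 0.002 0.09 0 0 0.003 0.5" --pt "0.062 0.002 0.13 0 0 0.003 0.5" --pt "0.062 0.002 0.15 0 0 0.003 0.5" --pt "0.062 0.002 0.17 0 0 0.003 0.5" --pt "0.062 0.002 0.19 0 0 0.003 0.5" --pt "0.062 0.002 0.205 0 0 0.003 0.5" --pt "0.062 0.002 0.205 0 0 0.003 0.5" --squeeze 40

```text
time: 3.33
tool_pos: [0.5436, -0.0775, 0.0906]
tcp_rot: [-2.218, -2.216, 0.006]
wrist_force: [-0.8, 0.5, -0.3]
width: 0.498
```

```bash
python3 -c "
from h import *
snap('wrist','w3')
go([.547,-.0772,.081],0)"
```

```text
go [0.0008, 0.0021, 0.0117] [-0.005, -0.001, -0.001] rows 1.0 jaw w 0.501 t 3.38
```

View pics/w3.png

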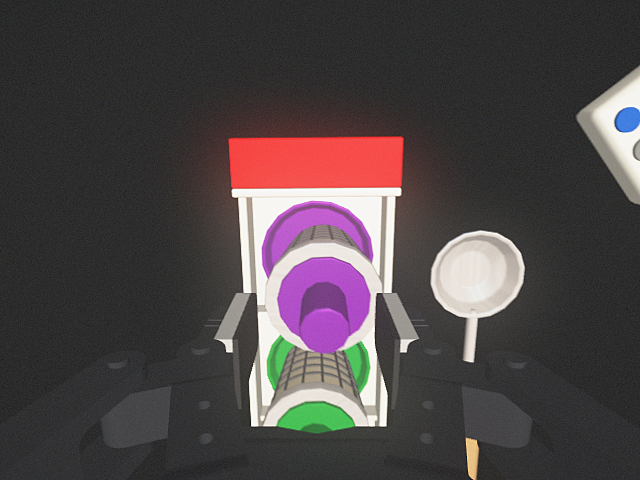

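The purple knob top at (324,331) sits between the fingers, slightly right of centre. I'll check its ray, then lower and grip.

```bash
python3 -c "
from h import *
st=status.read_state(); c=calib('wrist',st); print(ray(c,[(324,331)],.102),st['tool_pos'])
go([.547,-.0775,.081],0)"
```

```text
[[ 0.548261   -0.07835553  0.102     ]] [ 0.54498495 -0.07797163  0.09268715]
go [0.0005, 0.0021, 0.0117] [-0.005, -0.001, -0.001] rows 1.0 jaw w 0.501 t 3.38
```

apply_moves --pt "0 0.003 0.012 -0.005 0 0 0.5" --pt "0 0.003 0.012 -0.005 0 0 0.5" --pt "0 0.003 0.012 -0.005 0 0 1" --pt "0 0.003 0.012 -0.005 0 0 1" --pt "0 0.003 0.012 -0.005 0 0 1" --pt "0 0.003 0.012 -0.005 0 0 1" --pt "0 0.003 0.012 -0.005 0 0 1" --pt "0 0.003 0.012 -0.005 0 0 1" --squeeze 40

```text
time: 4.05
tool_pos: [0.5507, -0.0796, 0.0839]
tcp_rot: [2.221, 2.214, 0.007]
wrist_force: [-0.7, 0.2, 5.9]
width: 0.192
```

```bash
python3 -c "
from h import *
print(status.read_state())
go([.5495,-.0775,.20],0)"
```

```text
{'time': 4.05, 'q': array([-1.88942538e-01,  1.75283551e-01,  2.00295241e+00,  1.20761377e-03,
        9.56454742e-01, -1.86538724e-01]), 'joint_vel': array([ 0.00146559,  0.0005823 ,  0.00038913, -0.00110266,  0.00051693,
       -0.00079435]), 'joint_torque': array([-9.86357080e-02, -3.83118367e+01, -2.94804525e+01, -5.10036608e-02,
       -3.55220949e-01,  4.32659741e-03]), 'tool_pos': array([ 0.55065062, -0.07959684,  0.08394532]), 'tcp_rot': array([2.22122556, 2.21435816, 0.00737302]), 'wrist_force': array([-0.72179724,  0.17069626,  5.86774322]), 'torque': array([ 0.10074064,  0.07322353, -0.02696306]), 'width': 0.192146760841283}
go [0.0021, -0.0003, -0.1161] [0.007, 0.0, -0.003] rows 3.0 jaw w 0.192 t 4.05
```

apply_moves --pt "0 0 -0.01 0 0 0 1" --pt "0 0 -0.03 0 0 0 1" --pt "0 0 -0.055 0 0 0 1" --pt "0 0 -0.085 0 0 0 1" --pt "0 0 -0.115 0 0 0 1" --pt "0 0 -0.12 0 0 0 1" --pt "0 0 -0.12 0 0 0 1"

```text
time: 4.63
tool_pos: [0.551, -0.0798, 0.2058]
tcp_rot: [2.219, 2.212, 0.011]
wrist_force: [0.3, -0.0, -1.3]
width: 0.196
```

```bash
python3 -c "
from h import *
go([.4577,.1414,.20],-63.2)"
```

```text
go [0.2209, -0.0941, 0.0045] [0.01, -0.005, 1.1] rows 9.0 jaw w 0.196 t 4.63
```

apply_moves --pt "0.015 -0.006 0 0 0 0.08 1" --pt "0.035 -0.015 0 0 0 0.19 1" --pt "0.058 -0.025 0 0 0 0.3 1" --pt "0.082 -0.035 0 0 0 0.42 1" --pt "0.106 -0.045 0 0 0 0.54 1" --pt "0.13 -0.055 0 0 0 0.66 1" --pt "0.154 -0.066 0 0 0 0.78 1" --pt "0.178 -0.076 0 0 0 0.9 1"

```text
time: 5.3
tool_pos: [0.4712, 0.0995, 0.1995]
tcp_rot: [2.971, 1.02, 0.0]
wrist_force: [1.1, 0.3, -1.4]
width: 0.194
```

apply_moves --pt "0.01 0 0 0 0 0.1 1" --pt "0.02 0 0 0 0 0.15 1" --pt "0.02 0 0 0 0 0.2 1" --pt "0.02 0 0 0 0 0.2 1" --pt "0.02 0 0 0 0 0.2 1"

```text
time: 5.72
tool_pos: [0.4879, 0.111, 0.2001]
tcp_rot: [3.054, 0.73, 0.001]
wrist_force: [0.5, -0.1, -1.7]
width: 0.191
```

```bash
python3 -c "
from h import *
import pickle
st,im,c=snap('wrist','w4'); pickle.dump(st,open('w4.pkl','wb')); print(st['tool_pos'])
snap('scene','s4')
go([.4577,.1414,.20],-63.2)
print(proj(c,[[.4577,.1414,.05],[.5166,.1711,.05],[.5755,.2009,.05],[.6344,.2306,.05]]))"
```

```text
[0.48791635 0.11099522 0.20012588]
go [-0.0136, -0.0411, 0.0008] [0.002, -0.002, 0.001] rows 2.0 jaw w 0.192 t 5.82
[[260.18273629 244.18459241]
 [257.02490871 150.53808999]
 [253.24609945  44.46473103]
 [248.99189116 -76.96014798]]
```

View pics/w4.png

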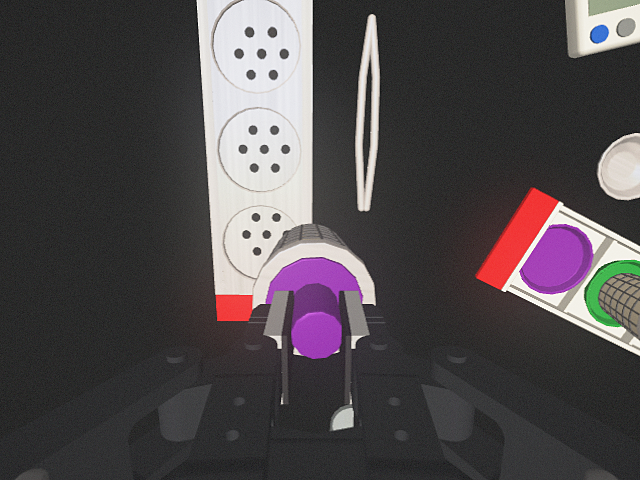

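The view shows purple held upright, with holes at about (260,242), (259,149), (257,45). That agrees with the prediction to within about 2 mm.

```bash
python3 -c "
from h import *
import pickle
c=calib('wrist',pickle.load(open('w4.pkl','rb')))
X=ray(c,[(260,242),(259,149),(257,45)],.05); print(X)
d=X[2]-X[0]; print(np.degrees(np.arctan2(d[1],d[0])),np.linalg.norm(d))
go([.458,.141,.20],-63.2)"
```

```text
[[0.4591185  0.14220437 0.05      ]
 [0.51813202 0.17033309 0.05      ]
 [0.57629903 0.19863829 0.05      ]]
25.71537694350161 0.13006176858744337
go [-0.0135, -0.0406, 0.0008] [0.002, -0.002, 0.001] rows 2.0 jaw w 0.192 t 5.82
```

apply_moves --pt "-0.007 -0.02 0 0 0 0 1" --pt "-0.014 -0.041 0 0 0 0 1" --pt "-0.014 -0.041 0 0 0 0 1" --pt "-0.014 -0.041 0.015 0 0 0 1" --pt "-0.014 -0.041 0.03 0 0 0 1" --pt "-0.014 -0.041 0.05 0 0 0 1" --pt "-0.014 -0.041 0.05 0 0 0 1" --pt "-0.014 -0.041 0.05 0 0 0 1"

```text
time: 6.48
tool_pos: [0.4575, 0.1407, 0.1509]
tcp_rot: [3.055, 0.728, 0.002]
wrist_force: [0.1, 0.9, -1.4]
width: 0.192
```

```bash
python3 -c "
from h import *
st,im,c=snap('scene','s5'); a=im[120:220,270:490]
st,im,c=snap('side','d5'); b=im[180:380,100:400]
cv2.imwrite('pics/c5.png',np.vstack([cv2.resize(a,(600,273)),cv2.resize(b,(480,320))[:,:480] if 0 else cv2.copyMakeBorder(cv2.resize(b,(480,320)),0,0,0,120,0)])[:,:,::-1])
go([.4577,.1412,.088],-63.7)"
```

```text
go [-0.0019, -0.0008, 0.065] [0.003, -0.005, 0.009] rows 2.0 jaw w 0.19 t 6.58
```

View pics/c5.png

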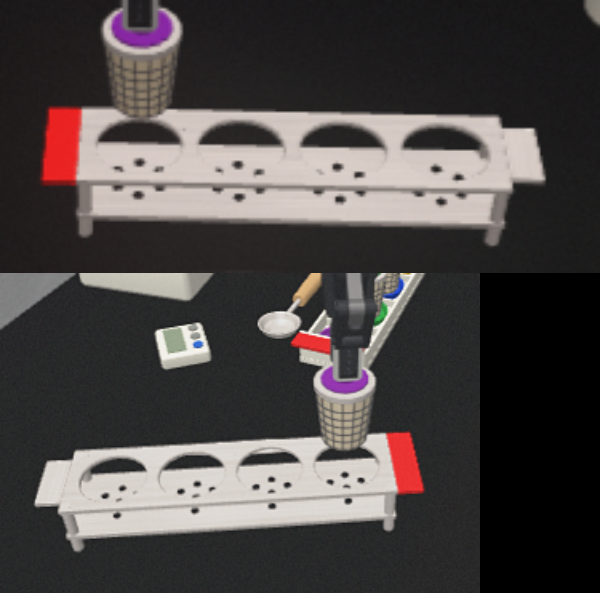

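Both views show purple upright over hole 1, the one nearest red. I'll lower it.

apply_moves --pt "0 -0.001 0.012 0 0 0.009 1" --pt "0 -0.001 0.024 0 0 0.009 1" --pt "0 -0.001 0.036 0 0 0.009 1" --pt "0 -0.001 0.046 0 0 0.009 1" --pt "0 -0.001 0.053 0 0 0.009 1" --pt "0 -0.001 0.057 0 0 0.009 1" --pt "0 -0.001 0.057 0 0 0.009 1"

```text
time: 7.17
tool_pos: [0.4574, 0.1421, 0.0936]
tcp_rot: [3.058, 0.714, 0.003]
wrist_force: [-0.1, 0.5, -1.8]
width: 0.191
```

apply_moves --pt "0 0 0.002 0 0 0 1" --pt "0 0 0.004 0 0 0 1" --pt "0 0 0.006 0 0 0 1" --pt "0 0 0.006 0 0 0 1"

```text
time: 7.5
tool_pos: [0.4586, 0.1424, 0.0892]
tcp_rot: [3.058, 0.714, 0.008]
wrist_force: [0.6, 0.5, -1.7]
width: 0.188
```

apply_moves --pt "0 0 0.001 0 0 0 1" --pt "0 0 0.002 0 0 0 1" --pt "0 0 0.003 0 0 0 1" --pt "0 0 0.003 0 0 0 1"

```text
time: 7.83
tool_pos: [0.4599, 0.143, 0.088]
tcp_rot: [3.059, 0.714, 0.012]
wrist_force: [-1.0, -0.1, 8.3]
width: 0.193
```

Contact came at the predicted height of z = 0.088. Now release and rise.

apply_moves --pt "0 0 -0.001 0 0 0 0.7" --pt "0 0 -0.001 0 0 0 0.5" --pt "0 0 -0.001 0 0 0 0.4" --pt "0 0 -0.001 0 0 0 0.4" --pt "0 0 -0.02 0 0 0 0.4" --pt "0 0 -0.06 0 0 0 0.4" --pt "0 0 -0.1 0 0 0 0.4" --pt "0 0 -0.11 0 0 0 0.4"

```text
time: 8.5
tool_pos: [0.4616, 0.1433, 0.2026]
tcp_rot: [3.058, 0.714, 0.023]
wrist_force: [0.2, 0.6, 1.3]
width: 0.598
```

```bash
python3 -c "
from h import *
st,im,c=snap('scene','s6'); a=im[120:220,270:490]
st,im,c=snap('side','d6'); b=im[180:380,100:400]
cv2.imwrite('pics/c6.png',np.vstack([cv2.resize(a,(600,273)),cv2.copyMakeBorder(cv2.resize(b,(480,320)),0,0,0,120,0)])[:,:,::-1])
go([.5435,-.142,.2],0)
go([.5435,-.142,.081],0)"
```

```text
go [-0.0519, 0.2923, 0.0004] [0.01, -0.009, -1.112] rows 9.0 jaw w 0.601 t 8.6
go [-0.0533, 0.2918, 0.1194] [0.01, -0.009, -1.112] rows 9.0 jaw w 0.601 t 8.6
```

View pics/c6.png

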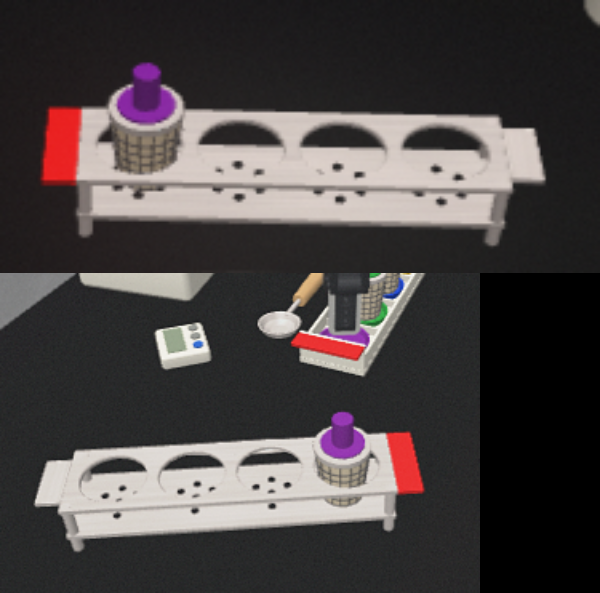

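Purple stands upright in hole 1, about 3 mm toward place 2. Next is green.

apply_moves --pt "-0.052 0.292 0 0.01 -0.009 -1.112 0.4" --pt "-0.052 0.292 0 0.01 -0.009 -1.112 0.4" --pt "-0.052 0.292 0 0.01 -0.009 -1.112 0.4" --pt "-0.052 0.292 0 0.01 -0.009 -1.112 0.4" --pt "-0.052 0.292 0 0.01 -0.009 -1.112 0.4" --pt "-0.052 0.292 0 0.01 -0.009 -1.112 0.4" --pt "-0.052 0.292 0 0.01 -0.009 -1.112 0.4" --pt "-0.052 0.292 0 0.01 -0.009 -1.112 0.4"

```text
time: 9.27
tool_pos: [0.5397, -0.1445, 0.1941]
tcp_rot: [-2.424, -1.99, 0.011]
wrist_force: [0.9, 0.7, -0.4]
width: 0.602
```

apply_moves --pt "0 0 0 0 0 -0.1 0.5" --pt "0 0 0 0 0 -0.125 0.5" --pt "0 0 0.02 0 0 -0.125 0.5" --pt "0 0 0.04 0 0 -0.125 0.5" --pt "0 0 0.06 0 0 -0.125 0.5" --pt "0 0 0.06 0 0 -0.125 0.5" --pt "0 0 0.06 0 0 -0.125 0.5"

```text
time: 9.85
tool_pos: [0.5379, -0.1418, 0.1335]
tcp_rot: [-2.299, -2.129, 0.012]
wrist_force: [0.2, -0.1, 0.3]
width: 0.502
```

```bash
python3 - <<'E'
from h import *
np.set_printoptions(precision=4,suppress=True)
st,im,c=snap('wrist','w7'); print(st['tool_pos'])
S=calib('scene'); D=calib('side')
print("purple now",ray(S,[(270+146/2.727,120+71/2.73)],.106),ray(D,[(100+343/1.6,180+(418-273)/1.6)],.106))
print("pred green knob px",proj(c,[[.5438,-.1418,.102]]))
cv2.imwrite('pics/w7c.png',cv2.imread('pics/w7.png')[100:400,160:480])
go([.5435,-.142,.081],0)
E
```

```text
[ 0.5379 -0.1418  0.1335]
purple now [[0.4586 0.1441 0.106 ]] [[0.4564 0.1465 0.106 ]]
pred green knob px [[329.3267 286.1985]]
go [0.0006, 0.0045, 0.0542] [-0.008, 0.0, -0.077] rows 2.0 jaw w 0.499 t 9.9
```

View pics/w7c.png

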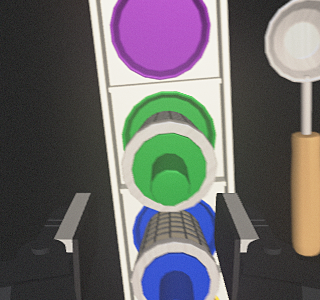

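The green knob top is at (332,287), about 1 mm from the prediction. I'll lower and grip.

apply_moves --pt "0 0.0055 0 -0.008 0 -0.077 0.5" --pt "0 0.0055 0.02 -0.008 0 -0.077 0.5" --pt "0 0.0055 0.04 -0.008 0 -0.077 0.5" --pt "0 0.0055 0.052 -0.008 0 -0.077 0.5" --pt "0 0.0055 0.052 -0.008 0 -0.077 0.5" --pt "0 0.0055 0.052 -0.008 0 -0.077 0.5"

```text
time: 10.4
tool_pos: [0.5454, -0.1429, 0.0846]
tcp_rot: [2.22, 2.221, 0.001]
wrist_force: [-0.6, -1.0, 0.8]
width: 0.506
```

apply_moves --pt "0 0 0 0 0 0 1" --pt "0 0 0 0 0 0 1" --pt "0 0 0 0 0 0 1" --pt "0 0 0 0 0 0 1" --pt "0 0 0 0 0 0 1" --pt "0 0 0 0 0 0 1"

```text
time: 10.9
tool_pos: [0.5466, -0.1434, 0.086]
tcp_rot: [2.218, 2.218, 0.003]
wrist_force: [-1.1, -0.2, 6.3]
width: 0.191
```

apply_moves --pt "0 0 -0.01 0 0 0 1" --pt "0 0 -0.03 0 0 0 1" --pt "0 0 -0.055 0 0 0 1" --pt "0 0 -0.085 0 0 0 1" --pt "0 0 -0.115 0 0 0 1" --pt "0 0 -0.12 0 0 0 1" --pt "0 0 -0.12 0 0 0 1"

```text
time: 11.48
tool_pos: [0.5471, -0.1434, 0.208]
tcp_rot: [2.215, 2.216, 0.006]
wrist_force: [-0.5, 0.0, -1.7]
width: 0.193
```

```bash
python3 -c "
from h import *
go([.516,.170,.20],-63.7)"
```

```text
go [0.3134, -0.0311, 0.0068] [0.009, -0.002, 1.112] rows 9.0 jaw w 0.193 t 11.48
```

apply_moves --pt "0.015 -0.0015 0 0 0 0.08 1" --pt "0.045 -0.0045 0 0 0 0.19 1" --pt "0.08 -0.008 0 0 0 0.3 1" --pt "0.115 -0.0115 0 0 0 0.42 1" --pt "0.15 -0.015 0 0 0 0.54 1" --pt "0.185 -0.0185 0 0 0 0.66 1" --pt "0.22 -0.022 0 0 0 0.78 1" --pt "0.255 -0.0255 0 0 0 0.9 1"

```text
time: 12.15
tool_pos: [0.5179, 0.1112, 0.2017]
tcp_rot: [2.964, 1.038, -0.003]
wrist_force: [0.7, -1.2, -1.7]
width: 0.188
```

```bash
python3 -c "
from h import *
go([.516,.170,.20],-63.7)"
```

```text
go [0.0352, -0.0471, 0.0016] [0.001, 0.002, 0.215] rows 2.0 jaw w 0.188 t 12.15
```

apply_moves --pt "0.018 -0.024 0 0 0 0.1 1" --pt "0.034 -0.046 0 0 0 0.2 1" --pt "0.034 -0.046 0.015 0 0 0.2 1" --pt "0.034 -0.046 0.03 0 0 0.2 1" --pt "0.034 -0.046 0.05 0 0 0.2 1" --pt "0.034 -0.046 0.05 0 0 0.2 1" --pt "0.034 -0.046 0.05 0 0 0.2 1"

```text
time: 12.73
tool_pos: [0.5149, 0.1664, 0.1509]
tcp_rot: [3.05, 0.746, -0.008]
wrist_force: [0.0, 0.4, -1.0]
width: 0.189
```

```bash
cat >> h.py <<'E'
def two(n):
    a=snap('scene','s'+n)[1][120:220,270:490]; b=snap('side','d'+n)[1][180:380,100:400]
    cv2.imwrite(f'pics/c{n}.png',np.vstack([cv2.resize(a,(600,273)),cv2.copyMakeBorder(cv2.resize(b,(480,320)),0,0,0,120,0)])[:,:,::-1])
E
python3 -c "
from h import *
go([.516,.170,.090],-63.7)"
```

```text
go [0.0029, -0.0027, 0.0609] [0.001, 0.005, 0.021] rows 2.0 jaw w 0.189 t 12.73
```

apply_moves --pt "0.002 -0.003 0 0 0.004 0.02 1" --pt "0.002 -0.003 0.008 0 0.004 0.02 1" --pt "0.002 -0.003 0.02 0 0.004 0.02 1" --pt "0.002 -0.003 0.032 0 0.004 0.02 1" --pt "0.002 -0.003 0.042 0 0.004 0.02 1" --pt "0.002 -0.003 0.051 0 0.004 0.02 1" --pt "0.002 -0.003 0.056 0 0.004 0.02 1" --pt "0.002 -0.003 0.056 0 0.004 0.02 1"

```text
time: 13.4
tool_pos: [0.5167, 0.1701, 0.096]
tcp_rot: [3.058, 0.715, 0.004]
wrist_force: [-0.1, 0.3, -1.9]
width: 0.189
```

apply_moves --pt "0 0 0.002 0 0 0 1" --pt "0 0 0.004 0 0 0 1" --pt "0 0 0.006 0 0 0 1" --pt "0 0 0.006 0 0 0 1"

```text
time: 13.73
tool_pos: [0.5183, 0.1706, 0.0922]
tcp_rot: [3.058, 0.716, 0.01]
wrist_force: [-0.4, 0.4, -1.7]
width: 0.191
```

apply_moves --pt "-0.001 0 0.001 0 0 0 1" --pt "-0.001 0 0.003 0 0 0 1" --pt "-0.001 0 0.004 0 0 0 1" --pt "-0.001 0 0.004 0 0 0 1"

```text
time: 14.07
tool_pos: [0.5187, 0.1708, 0.09]
tcp_rot: [3.059, 0.715, 0.014]
wrist_force: [-1.5, 1.5, 6.9]
width: 0.187
```

Contact at z = 0.090, as predicted. Release and rise.

apply_moves --pt "0 0 -0.001 0 0 0 0.7" --pt "0 0 -0.001 0 0 0 0.5" --pt "0 0 -0.001 0 0 0 0.4" --pt "0 0 -0.001 0 0 0 0.4" --pt "0 0 -0.02 0 0 0 0.4" --pt "0 0 -0.06 0 0 0 0.4" --pt "0 0 -0.1 0 0 0 0.4" --pt "0 0 -0.11 0 0 0 0.4"

```text
time: 14.73
tool_pos: [0.5202, 0.1711, 0.2049]
tcp_rot: [3.059, 0.716, 0.025]
wrist_force: [1.8, 1.3, 1.2]
width: 0.602
```

```bash
python3 -c "
from h import *
two('8')
go([.5433,-.205,.2],0)"
```

```text
go [-0.1452, 0.3474, 0.0014] [0.011, -0.01, -1.111] rows 10.0 jaw w 0.597 t 14.83
```

View pics/c8.png

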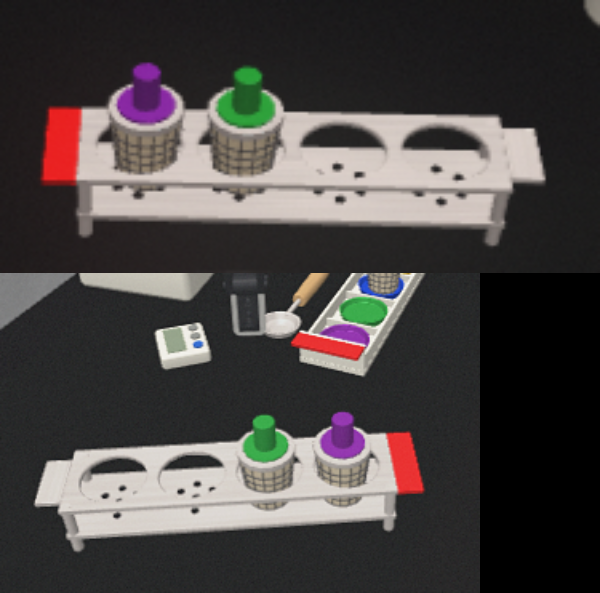

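Green stands upright in hole 2. Next is blue.

apply_moves --pt "-0.145 0.347 0 0.011 -0.01 -1.111 0.4" --pt "-0.145 0.347 0 0.011 -0.01 -1.111 0.4" --pt "-0.145 0.347 0 0.011 -0.01 -1.111 0.4" --pt "-0.145 0.347 0 0.011 -0.01 -1.111 0.4" --pt "-0.145 0.347 0 0.011 -0.01 -1.111 0.4" --pt "-0.145 0.347 0 0.011 -0.01 -1.111 0.4" --pt "-0.145 0.347 0 0.011 -0.01 -1.111 0.4" --pt "-0.145 0.347 0 0.011 -0.01 -1.111 0.4"

```text
time: 15.5
tool_pos: [0.5349, -0.1335, 0.1956]
tcp_rot: [-2.424, -1.988, 0.01]
wrist_force: [0.2, 0.4, -0.5]
width: 0.594
```

```bash
python3 -c "
from h import *
go([.5433,-.205,.135],0)"
```

```text
go [-0.0683, 0.0228, 0.0605] [-0.009, 0.0, -0.197] rows 3.0 jaw w 0.594 t 15.5
```

apply_moves --pt "-0.03 0.01 0 -0.009 0 -0.1 0.5" --pt "-0.055 0.018 0 -0.009 0 -0.19 0.5" --pt "-0.055 0.018 0.02 -0.009 0 -0.19 0.5" --pt "-0.055 0.018 0.04 -0.009 0 -0.19 0.5" --pt "-0.055 0.018 0.06 -0.009 0 -0.19 0.5" --pt "-0.055 0.018 0.06 -0.009 0 -0.19 0.5" --pt "-0.055 0.018 0.06 -0.009 0 -0.19 0.5"

```text
time: 16.08
tool_pos: [0.5402, -0.1888, 0.1348]
tcp_rot: [-2.234, -2.205, 0.002]
wrist_force: [0.5, -0.5, 0.5]
width: 0.504
```

```bash
python3 - <<'E'
from h import *
st,im,c=snap('wrist','w9'); print(st['tool_pos'])
print("pred blue knob px",proj(c,[[.5433,-.2045,.102]]))
cv2.imwrite('pics/w9c.png',cv2.imread('pics/w9.png')[100:400,160:480])
go([.5435,-.206,.0825],0)
E
```

```text
[ 0.54021143 -0.18876908  0.13478395]
pred blue knob px [[322.4665135  318.62858113]]
go [-0.0168, 0.002, 0.0542] [0.001, 0.0, -0.013] rows 2.0 jaw w 0.502 t 16.13
```

View pics/w9c.png

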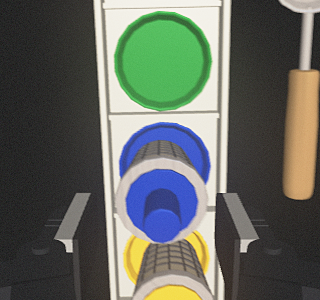

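The blue knob top is at (322,322), within 2 mm of the prediction.

apply_moves --pt "-0.0175 0.003 0 0 0 -0.013 0.5" --pt "-0.0175 0.003 0 0 0 -0.013 0.5" --pt "-0.0175 0.003 0.02 0 0 -0.013 0.5" --pt "-0.0175 0.003 0.04 0 0 -0.013 0.5" --pt "-0.0175 0.003 0.053 0 0 -0.013 0.5" --pt "-0.0175 0.003 0.053 0 0 -0.013 0.5" --pt "-0.0175 0.003 0.053 0 0 -0.013 0.5"

```text
time: 16.72
tool_pos: [0.5452, -0.2067, 0.0848]
tcp_rot: [2.22, 2.221, 0.001]
wrist_force: [0.6, -0.4, 0.5]
width: 0.501
```

apply_moves --pt "0 0 0 0 0 0 1" --pt "0 0 0 0 0 0 1" --pt "0 0 0 0 0 0 1" --pt "0 0 0 0 0 0 1" --pt "0 0 0 0 0 0 1" --pt "0 0 0 0 0 0 1"

```text
time: 17.22
tool_pos: [0.5466, -0.2077, 0.0865]
tcp_rot: [2.217, 2.218, 0.004]
wrist_force: [-0.6, 0.1, 5.4]
width: 0.19
```

apply_moves --pt "0 0 -0.01 0 0 0 1" --pt "0 0 -0.03 0 0 0 1" --pt "0 0 -0.055 0 0 0 1" --pt "0 0 -0.085 0 0 0 1" --pt "0 0 -0.115 0 0 0 1" --pt "0 0 -0.12 0 0 0 1" --pt "0 0 -0.12 0 0 0 1"

```text
time: 17.8
tool_pos: [0.5469, -0.2078, 0.2085]
tcp_rot: [2.215, 2.216, 0.006]
wrist_force: [0.1, 0.1, -1.8]
width: 0.188
```

```bash
python3 -c "
from h import *
go([.573,.199,.20],-63.7)"
```

```text
go [0.4068, 0.0261, 0.0072] [0.01, -0.002, 1.112] rows 10.0 jaw w 0.188 t 17.8
```

apply_moves --pt "0.015 0.001 0 0 0 0.08 1" --pt "0.045 0.003 0 0 0 0.19 1" --pt "0.08 0.005 0 0 0 0.3 1" --pt "0.12 0.0075 0 0 0 0.42 1" --pt "0.16 0.01 0 0 0 0.54 1" --pt "0.2 0.013 0 0 0 0.66 1" --pt "0.24 0.0155 0 0 0 0.78 1" --pt "0.28 0.018 0 0 0 0.9 1"

```text
time: 18.47
tool_pos: [0.5608, 0.0658, 0.2021]
tcp_rot: [2.955, 1.063, -0.003]
wrist_force: [0.8, -0.4, -1.8]
width: 0.188
```

```bash
python3 -c "
from h import *
go([.573,.199,.20],-63.7)"
```

```text
go [0.0943, -0.0949, 0.0018] [0.001, 0.002, 0.232] rows 4.0 jaw w 0.188 t 18.47
```

apply_moves --pt "0.024 -0.024 0 0 0 0.1 1" --pt "0.048 -0.048 0 0 0 0.21 1" --pt "0.07 -0.07 0 0 0 0.21 1" --pt "0.088 -0.088 0 0 0 0.21 1" --pt "0.088 -0.088 0 0 0 0.21 1" --pt "0.088 -0.088 0.01 0 0 0.21 1" --pt "0.088 -0.088 0.02 0 0 0.21 1" --pt "0.088 -0.088 0.02 0 0 0.21 1"

```text
time: 19.13
tool_pos: [0.5711, 0.1863, 0.1798]
tcp_rot: [3.047, 0.755, -0.008]
wrist_force: [-0.9, 0.4, -2.8]
width: 0.188
```

```bash
python3 -c "
from h import *
go([.573,.199,.15],-63.7)"
```

```text
go [0.0078, -0.0103, 0.0298] [0.002, 0.005, 0.027] rows 1.0 jaw w 0.188 t 19.13
```

apply_moves --pt "0.008 -0.01 0 0 0.005 0.027 1" --pt "0.008 -0.01 0 0 0.005 0.027 1" --pt "0.008 -0.01 0.01 0 0.005 0.027 1" --pt "0.008 -0.01 0.025 0 0.005 0.027 1" --pt "0.008 -0.01 0.037 0 0.005 0.027 1" --pt "0.008 -0.01 0.037 0 0.005 0.027 1"

```text
time: 19.63
tool_pos: [0.5738, 0.1989, 0.1435]
tcp_rot: [3.058, 0.714, 0.001]
wrist_force: [-0.6, -0.2, -2.2]
width: 0.187
```

```bash
python3 -c "
from h import *
go([.574,.199,.095],-63.7)"
```

```text
go [0.0002, -0.0001, 0.0485] [0.002, -0.001, 0.0] rows 2.0 jaw w 0.187 t 19.63
```

apply_moves --pt "-0.001 0 0.012 0 0 0 1" --pt "-0.001 0 0.024 0 0 0 1" --pt "-0.001 0 0.036 0 0 0 1" --pt "-0.001 0 0.044 0 0 0 1" --pt "-0.001 0 0.048 0 0 0 1" --pt "-0.001 0 0.05 0 0 0 1" --pt "-0.001 0 0.052 0 0 0 1" --pt "-0.001 0 0.052 0 0 0 1"

```text
time: 20.3
tool_pos: [0.576, 0.2003, 0.0956]
tcp_rot: [3.058, 0.715, 0.012]
wrist_force: [0.4, 0.6, -1.9]
width: 0.188
```

apply_moves --pt "-0.001 0 0.001 0 0 0 1" --pt "-0.001 0 0.003 0 0 0 1" --pt "-0.001 0 0.004 0 0 0 1" --pt "-0.001 0 0.004 0 0 0 1"

```text
time: 20.63
tool_pos: [0.575, 0.1998, 0.0916]
tcp_rot: [3.058, 0.715, 0.012]
wrist_force: [-0.8, 0.5, -1.6]
width: 0.187
```

apply_moves --pt "-0.001 0 0.001 0 0 0 1" --pt "-0.001 0 0.002 0 0 0 1" --pt "-0.001 0 0.003 0 0 0 1" --pt "-0.001 0 0.003 0 0 0 1"

```text
time: 20.97
tool_pos: [0.5754, 0.2, 0.0905]
tcp_rot: [3.059, 0.715, 0.017]
wrist_force: [-1.0, -0.1, 6.2]
width: 0.187
```

Contact at z = 0.0905, as predicted. Release and rise.

apply_moves --pt "0 0 -0.001 0 0 0 0.7" --pt "0 0 -0.001 0 0 0 0.5" --pt "0 0 -0.001 0 0 0 0.4" --pt "0 0 -0.001 0 0 0 0.4" --pt "0 0 -0.02 0 0 0 0.4" --pt "0 0 -0.06 0 0 0 0.4" --pt "0 0 -0.1 0 0 0 0.4" --pt "0 0 -0.11 0 0 0 0.4"

```text
time: 21.63
tool_pos: [0.5768, 0.2003, 0.2057]
tcp_rot: [3.059, 0.715, 0.028]
wrist_force: [1.7, -0.3, 0.4]
width: 0.597
```

```bash
python3 -c "
from h import *
two('10')
go([.5485,-.274,.2],0)"
```

```text
go [-0.2349, 0.4127, 0.0011] [0.012, -0.012, -1.111] rows 12.0 jaw w 0.603 t 21.73
```

View pics/c10.png

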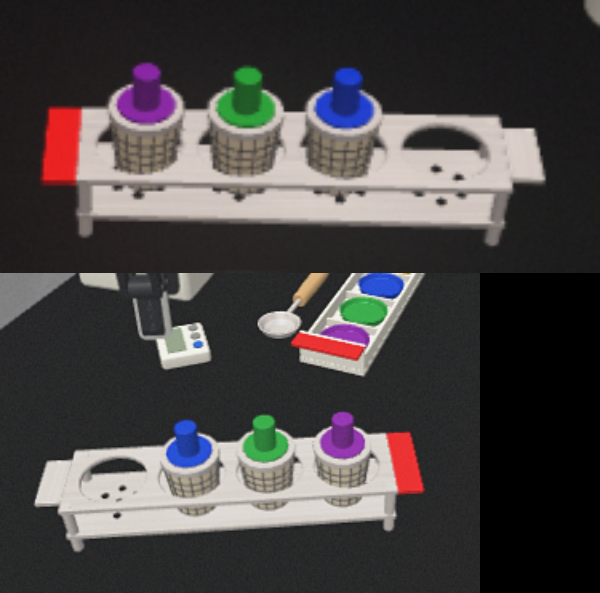

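Blue stands upright and centred in hole 3. Yellow is last.

apply_moves --pt "-0.235 0.413 0 0.012 -0.012 -1.111 0.4" --pt "-0.235 0.413 0 0.012 -0.012 -1.111 0.4" --pt "-0.235 0.413 0 0.012 -0.012 -1.111 0.4" --pt "-0.235 0.413 0 0.012 -0.012 -1.111 0.4" --pt "-0.235 0.413 0 0.012 -0.012 -1.111 0.4" --pt "-0.235 0.413 0 0.012 -0.012 -1.111 0.4" --pt "-0.235 0.413 0 0.012 -0.012 -1.111 0.4" --pt "-0.235 0.413 0 0.012 -0.012 -1.111 0.4"

```text
time: 22.4
tool_pos: [0.5541, -0.1127, 0.1959]
tcp_rot: [-2.401, -2.017, 0.011]
wrist_force: [0.9, -0.7, -0.3]
width: 0.6
```

```bash
python3 -c "
from h import *
go([.546,-.270,.135],0)"
```

```text
go [-0.1563, 0.0197, 0.061] [-0.009, 0.001, -0.173] rows 5.0 jaw w 0.6 t 22.4
```

apply_moves --pt "-0.14 0.016 0 -0.009 0 -0.17 0.5" --pt "-0.14 0.016 0 -0.009 0 -0.17 0.5" --pt "-0.14 0.016 0 -0.009 0 -0.17 0.5" --pt "-0.14 0.016 0 -0.009 0 -0.17 0.5" --pt "-0.14 0.016 0.02 -0.009 0 -0.17 0.5" --pt "-0.14 0.016 0.04 -0.009 0 -0.17 0.5" --pt "-0.14 0.016 0.06 -0.009 0 -0.17 0.5" --pt "-0.14 0.016 0.06 -0.009 0 -0.17 0.5"

```text
time: 23.07
tool_pos: [0.5417, -0.25, 0.1313]
tcp_rot: [-2.227, -2.205, 0.005]
wrist_force: [-1.0, 0.9, -1.3]
width: 0.495
```

```bash
python3 - <<'E'
from h import *
st,im,c=snap('wrist','w11'); print(st['tool_pos'])
print("pred yellow knob px",proj(c,[[.5485,-.2735,.102]]))
cv2.imwrite('pics/w11c.png',cv2.imread('pics/w11.png')[100:400,160:480])
go([.5485,-.2745,.0825],0)
E
```

```text
[ 0.54165233 -0.25004463  0.13129345]
pred yellow knob px [[331.2054243  338.02687457]]
go [-0.0242, 0.0061, 0.051] [-0.005, -0.002, -0.009] rows 2.0 jaw w 0.499 t 23.12
```

View pics/w11c.png

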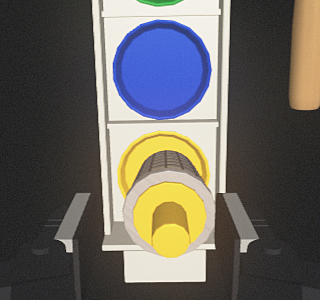

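The yellow knob top is at (330,341), about 1 mm from the prediction.

apply_moves --pt "-0.025 0.0065 0 -0.005 0 -0.009 0.5" --pt "-0.025 0.0065 0 -0.005 0 -0.009 0.5" --pt "-0.025 0.0065 0.02 -0.005 0 -0.009 0.5" --pt "-0.025 0.0065 0.04 -0.005 0 -0.009 0.5" --pt "-0.025 0.0065 0.05 -0.005 0 -0.009 0.5" --pt "-0.025 0.0065 0.05 -0.005 0 -0.009 0.5" --pt "-0.025 0.0065 0.05 -0.005 0 -0.009 0.5"

```text
time: 23.7
tool_pos: [0.5524, -0.2766, 0.0883]
tcp_rot: [2.217, 2.218, 0.006]
wrist_force: [0.8, 0.5, 0.7]
width: 0.501
```

apply_moves --pt "0 0 0 0 0 0 1" --pt "0 0 0 0 0 0 1" --pt "0 0 0 0 0 0 1" --pt "0 0 0 0 0 0 1" --pt "0 0 0 0 0 0 1" --pt "0 0 0 0 0 0 1"

```text
time: 24.2
tool_pos: [0.5535, -0.2776, 0.09]
tcp_rot: [2.215, 2.215, 0.007]
wrist_force: [-1.4, 0.8, 5.9]
width: 0.187
```

apply_moves --pt "0 0 -0.01 0 0 0 1" --pt "0 0 -0.03 0 0 0 1" --pt "0 0 -0.055 0 0 0 1" --pt "0 0 -0.085 0 0 0 1" --pt "0 0 -0.115 0 0 0 1" --pt "0 0 -0.12 0 0 0 1" --pt "0 0 -0.12 0 0 0 1"

```text
time: 24.78
tool_pos: [0.5537, -0.2777, 0.2121]
tcp_rot: [2.212, 2.212, 0.01]
wrist_force: [-0.7, 0.2, -2.1]
width: 0.186
```

```bash
python3 -c "
from h import *
go([.632,.229,.20],-63.7)"
```

```text
go [0.5068, 0.0782, 0.0107] [0.015, -0.003, 1.112] rows 13.0 jaw w 0.186 t 24.78
```

apply_moves --pt "0.015 0.002 0 0 0 0.08 1" --pt "0.045 0.007 0 0 0 0.17 1" --pt "0.08 0.012 0 0.004 0 0.27 1" --pt "0.12 0.019 0 0.007 0 0.37 1" --pt "0.16 0.025 0 0.01 0 0.47 1" --pt "0.2 0.031 0 0.012 0 0.57 1" --pt "0.24 0.037 0 0.014 0 0.67 1" --pt "0.28 0.043 0 0.014 0 0.77 1"

```text
time: 25.45
tool_pos: [0.5931, 0.0052, 0.2054]
tcp_rot: [-2.89, -1.215, 0.011]
wrist_force: [0.3, 0.0, -2.2]
width: 0.186
```

```bash
python3 -c "
from h import *
go([.632,.229,.20],-63.7)"
```

```text
go [0.1871, -0.1288, 0.0058] [-0.008, 0.005, 0.337] rows 6.0 jaw w 0.186 t 25.45
```

apply_moves --pt "0.033 -0.023 0 0 0 0.06 1" --pt "0.066 -0.046 0 0 0 0.13 1" --pt "0.099 -0.069 0 -0.004 0.003 0.2 1" --pt "0.132 -0.092 0 -0.008 0.005 0.27 1" --pt "0.16 -0.11 0 -0.008 0.005 0.325 1" --pt "0.178 -0.122 0.005 -0.008 0.005 0.325 1" --pt "0.178 -0.122 0.005 -0.008 0.005 0.325 1" --pt "0.178 -0.122 0.005 -0.008 0.005 0.325 1"

```text
time: 26.12
tool_pos: [0.6292, 0.2168, 0.2003]
tcp_rot: [3.05, 0.744, -0.002]
wrist_force: [0.7, 0.3, -1.7]
width: 0.188
```

```bash
python3 -c "
from h import *
go([.632,.2285,.15],-63.7)"
```

```text
go [0.008, -0.0091, 0.0502] [0.001, 0.002, 0.02] rows 2.0 jaw w 0.188 t 26.12
```

apply_moves --pt "0.0075 -0.009 0 0 0.002 0.02 1" --pt "0.0075 -0.009 0 0 0.002 0.02 1" --pt "0.0075 -0.009 0.015 0 0.002 0.02 1" --pt "0.0075 -0.009 0.03 0 0.002 0.02 1" --pt "0.0075 -0.009 0.044 0 0.002 0.02 1" --pt "0.0075 -0.009 0.05 0 0.002 0.02 1" --pt "0.0075 -0.009 0.05 0 0.002 0.02 1"

```text
time: 26.7
tool_pos: [0.6318, 0.2257, 0.1506]
tcp_rot: [3.059, 0.708, 0.001]
wrist_force: [0.2, -0.4, -1.5]
width: 0.186
```

```bash
python3 -c "
from h import *
go([.632,.2285,.099],-63.7)"
```

```text
go [0.0014, -0.0025, 0.0516] [0.001, -0.0, -0.004] rows 2.0 jaw w 0.186 t 26.7
```

apply_moves --pt "0 -0.0025 0 0 0 -0.004 1" --pt "0 -0.0025 0.012 0 0 -0.004 1" --pt "0 -0.0025 0.024 0 0 -0.004 1" --pt "0 -0.0025 0.036 0 0 -0.004 1" --pt "0 -0.0025 0.044 0 0 -0.004 1" --pt "0 -0.0025 0.05 0 0 -0.004 1" --pt "0 -0.0025 0.052 0 0 -0.004 1" --pt "0 -0.0025 0.052 0 0 -0.004 1"

```text
time: 27.37
tool_pos: [0.6323, 0.2295, 0.1005]
tcp_rot: [3.058, 0.716, 0.006]
wrist_force: [0.8, -0.3, -1.7]
width: 0.19
```

apply_moves --pt "-0.001 0 0.001 0 0 0 1" --pt "-0.001 0 0.003 0 0 0 1" --pt "-0.001 0 0.004 0 0 0 1" --pt "-0.001 0 0.004 0 0 0 1"

```text
time: 27.7
tool_pos: [0.6322, 0.2293, 0.098]
tcp_rot: [3.058, 0.716, 0.01]
wrist_force: [-0.7, -0.2, -1.9]
width: 0.186
```

apply_moves --pt "-0.001 0 0.001 0 0 0 1" --pt "-0.001 0 0.003 0 0 0 1" --pt "-0.001 0 0.005 0 0 0 1" --pt "-0.001 0 0.005 0 0 0 1"

```text
time: 28.03
tool_pos: [0.6322, 0.2293, 0.0941]
tcp_rot: [3.059, 0.716, 0.013]
wrist_force: [-0.9, 0.8, 3.3]
width: 0.187
```

Contact at z = 0.094, as predicted. Release, then rise clear.

apply_moves --pt "0 0 0 0 0 0 0.7" --pt "0 0 0 0 0 0 0.5" --pt "0 0 0 0 0 0 0.4" --pt "0 0 0 0 0 0 0.4" --pt "0 0 -0.02 0 0 0 0.4" --pt "0 0 -0.06 0 0 0 0.4" --pt "0 0 -0.1 0 0 0 0.4" --pt "0 0 -0.14 0 0 0 0.4"

```text
time: 28.7
tool_pos: [0.6296, 0.2284, 0.2332]
tcp_rot: [3.058, 0.716, 0.006]
wrist_force: [1.2, -0.5, 0.6]
width: 0.604
```

apply_moves --pt "0 0.04 -0.02 0 0 0 0.4" --pt "0 0.08 -0.02 0 0 0 0.4" --pt "0 0.1 -0.02 0 0 0 0.4" --pt "0 0.1 -0.02 0 0 0 0.4" --pt "0 0.1 -0.02 0 0 0 0.4" --pt "0 0.1 -0.02 0 0 0 0.4"

```text
time: 29.2
tool_pos: [0.6741, 0.1393, 0.2523]
tcp_rot: [-3.059, -0.715, -0.007]
wrist_force: [0.1, 0.2, 0.8]
width: 0.601
```

```bash
python3 - <<'E'
from h import *
np.set_printoptions(precision=4,suppress=True)
two('12'); print(status.read_state()['tool_pos'])
# purple, green, blue, yellow: knob tops by colour mask -> topmost blob point, both views
rngs={'purple':(130,160),'green':(45,80),'blue':(105,128),'yellow':(20,35)}
for n,box in (('s12',(120,220,270,490)),('d12',(180,380,100,400))):
    c=calib('scene' if n[0]=='s' else 'side'); im=cv2.imread(f'pics/{n}.png'); h=cv2.cvtColor(im,cv2.COLOR_BGR2HSV)
    for k,(a,b) in rngs.items():
        m=cv2.inRange(h,(a,120,50),(b,255,255)); m[:box[0]]=0;m[box[1]:]=0;m[:,:box[2]]=0;m[:,box[3]:]=0
        if n[0]=='d': m[:270]=0 if 0 else m[:270]; m[:255]=0
        v,u=np.nonzero(m)
        if len(v)==0: print(n,k,'none'); continue
        uv=[u[v<v.min()+5].mean(), v.min()+2.5]; X=ray(c,[uv],.106)[0]
        a0=np.radians(26.4); d=X[:2]-[.5468,.1857]
        print(n,k,np.round(uv,1),X[:2],"row",np.array([d@[np.cos(a0),np.sin(a0)]*-1,d@[-np.sin(a0),np.cos(a0)]]))
E
```

```text
[0.6739 0.1401 0.2523]
s12 purple [323.1 145.5] [0.4573 0.145 ] row [0.0982 0.0033]
s12 green [360.5 146.5] [0.5146 0.173 ] row [0.0345 0.003 ]
s12 blue [396.9 146.5] [0.5692 0.2027] row [-0.0277  0.0053]
s12 yellow [436.3 146.5] [0.6283 0.2349] row [-0.0949  0.0078]
d12 purple [313.7 268.5] [0.4587 0.1429] row [0.0979 0.0008]
d12 green [264.5 270.5] [0.5163 0.17  ] row [ 0.0342 -0.0005]
d12 blue [215.6 273.5] [0.572  0.1986] row [-0.0283  0.0003]
d12 yellow [162.5 277.5] [0.631  0.2306] row [-0.0953  0.0028]
```

View pics/c12.png

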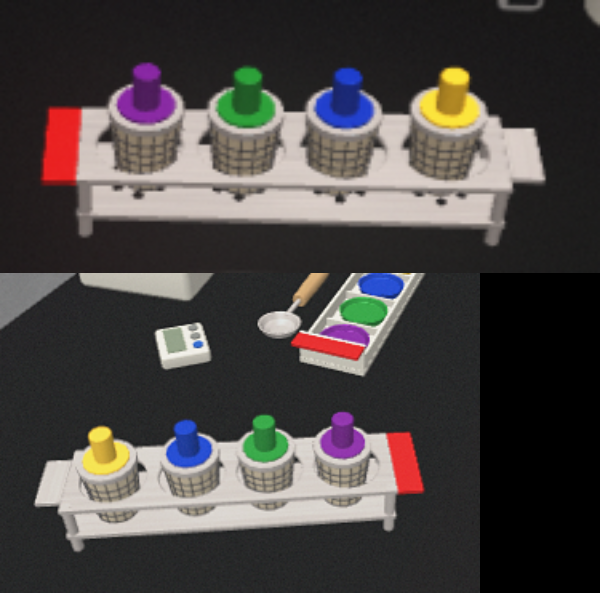

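All four appear in the right order and upright, with knob positions within about 5 mm of their places. Yellow might lean slightly in the side view, so I'll compare its outline with the projected vertical.

```bash
python3 - <<'E'
from h import *
np.set_printoptions(precision=1,suppress=True)
P={'purple':(.459,.143),'green':(.5165,.171),'blue':(.5725,.2),'yellow':(.6315,.231)}
rngs={'purple':(130,160),'green':(45,80),'blue':(105,128),'yellow':(20,35)}
for n in ('s12','d12'):
    c=calib('scene' if n[0]=='s' else 'side'); h=cv2.cvtColor(cv2.imread(f'pics/{n}.png'),cv2.COLOR_BGR2HSV)
    for k,(x,y) in P.items():
        p=proj(c,[[x,y,z] for z in (.106,.0805)]); m=cv2.inRange(h,(rngs[k][0],120,50),(rngs[k][1],255,255))
        x0=int(p[1,0]); y0=int(p[1,1]); w=m[y0-45:y0+25,x0-30:x0+30]; v,u=np.nonzero(w)
        top=u[v<v.min()+5].mean(); wd=[np.ptp(u[v==r]) if (v==r).any() else 0 for r in range(w.shape[0])]; r=int(np.argmax(wd)); lid=(u[abs(v-r)<3].min()+u[abs(v-r)<3].max())/2
        print(n,k,"vertical dx",p[0,0]-p[1,0],"seen",top-lid,"px height",p[1,1]-p[0,1])
E
```

```text
s12 purple vertical dx 0.10440929868588 seen 0.10869565217391397 px height 11.638313594855788
s12 green vertical dx 0.7624375727711481 seen 0.9634146341463428 px height 11.640655306393285
s12 blue vertical dx 1.4128307451425712 seen 0.9024390243902438 px height 11.638993105323749
s12 yellow vertical dx 2.099594445439209 seen 1.7826086956521756 px height 11.634593988965321
d12 purple vertical dx 0.08873686420088234 seen -0.26530612244897966 px height 14.583850358122731
d12 green vertical dx -1.1870574093117625 seen -0.98076923076923 px height 14.622427845097889
d12 blue vertical dx -2.477857084873051 seen -1.8653846153846168 px height 14.650083206021918
d12 yellow vertical dx -3.8654754412966383 seen -3.528301886792452 px height 14.659722829695852
```

All four match a vertical axis to about 0.6 px, roughly 2.5°, so I'm handing in.

```bash
python3 -c "
from h import *
print(job.finish_job())"
```

```text
the job is handed in; nothing more can be done
None
```

All four lidded baskets are in the steaming rack and the job is handed in. From the red end the order is purple, green, blue, yellow, the same as on the draining rack. Each was set down at light contact (8 N or less) at the height I predicted, then let go. The job took about 29 s of the 115 s, and the hand-in reports no verdict.

- **Position:** In the last pictures each basket stands in its own hole. The knobs measure within about 5 mm of their places along the row.
- **Across the row:** The side view puts them within 3 mm. The scene view reads up to 8 mm, for yellow; the two cameras differ by 2.5–5 mm on every basket. Both are inside the 12 mm limit.
- **Upright:** Knob and lid outlines match a vertical axis to about 0.6 px, roughly 2.5°, in both views.
- **Arm clear:** The gripper was open and well above and beside the rack at hand-in. I did not compare two pictures over time to confirm the baskets were still.

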